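# Release the ratchet stop and push a tin into the row

### The job

Make room in the tin organiser and add the small tin to the row, using the fingertips only: press the ratchet release pad down and, keeping it pressed, push the sliding stop all the way back to the far end of its bar, away from the two wide tins. Then push the small tin standing in front, upright across the worktop, into the opened gap until it touches the bar. Do not lift or tip anything, leave the two wide tins in their places, and do not disturb the other things.

Things in the scene. Friction and masses are not known exactly. Their poses are not given: they have to be found in the camera images.
- organiser: Tin organiser, fixed: aluminium bar 406 mm long along its y axis, 30 mm wide (x -15 to +15 mm), top 32 mm above the worktop. Origin: on the worktop under the bar's middle; x points to the back, open front at -x. End plate: inner face y = +187 mm, reaches x = -93 mm, 65 mm high. Two wide tins stand in front of the bar between this plate and the sliding stop; their row ends at about y = +30 mm.
- stop (a joint): Black sliding stop on the bar, m: 0 nearest the end plate, 0.105 fully back; grows along organiser -y. Its jaw plate's face is at organiser y = +25 mm minus this value (plate 6 mm thick, 52 mm high, out to x = -77 mm). A sprung pawl lets it slide only towards the tins; with the release pressed it slides both ways, with 3 N friction and 4 N s/m damping. It stays where left.
- release (a joint): Angle of the release lever on the stop, rad: 0 up, 0.26 fully down. At rest up to 0.12 may be read if the pawl happens to stand on a ratchet fin (pad then up to 4 mm lower). The pawl is clear of the fins above about 0.12; press it well past that. It springs up when let go.
- release_pad (a point): Middle of the top of the ribbed steel release pad, 62 mm above the worktop when up; pad 42 mm (organiser x) by 40 mm (organiser y). Its middle sinks 8 mm when fully down (5 mm is enough), against 1.5 to 4 N, more while its pawl unhooks. The point moves with the pad.
- stop_wall (a point): Middle of the face, towards the pad (organiser +y), of the stop's black upright thumb wall: 52 mm wide (x), 8 mm thick, from 56 to 96 mm above the worktop, 34 mm over the pad. The face is 24 mm to the -y side of the pad's middle. A finger pressing the pad pushes against it to move the stop to organiser -y.
- small_tin: The small tin, 57 mm in diameter, 72 mm high, about 0.18 kg, standing on the worktop in front of the organiser. Origin: centre of its underside. Pushed in, it touches the bar when its centre is at organiser x = -44 mm. With the stop fully back the gap runs from y = -80 to about +30 mm.
- row_tin_a: Wide tin, 76 mm in diameter, 58 mm high, in the row next to the end plate. Origin: centre of its underside.
- row_tin_b: Wide tin, same as the other, the one nearest the sliding stop. Origin: centre of its underside.
- jam_jar: Bystander: glass jam jar, 62 mm in diameter, 86 mm high, at the right. Origin: centre of its underside.
- mug: Bystander: two-tone mug, 78 mm wide, 116 mm with handle, 101 mm high, at the left front. Origin: centre of its underside.
- tumbler: Bystander: drinking glass, 81 mm in diameter, 92 mm high, at the far right. Origin: centre of its underside.
- spice_jar: Bystander: spice jar, 45 mm in diameter, 109 mm high, at the right. Origin: centre of its underside.
There are look-alikes about, which are no part of the job. What is shaped like the small_tin but purple or red is not meant.

How it is judged:
By the outcome, as a careful person would: the job done as asked, in the order asked, and still so for the second after the job is handed in, with the robot touching nothing.
It also fails if it takes over 53 s, if anything falls off the work surface, if the arm or the gripper's body presses on something with over 40 N, if the wrist force passes 120 N, or if a joint passes its speed limit or range.

### The arm

A 6-joint arm with a two-finger parallel gripper is mounted at the origin on a cart in front of the work surface, level with it; the furniture and walls round the work are solid. World frame = base frame: x ahead of the robot, y to its left, z up, the work surface at z = 0. Lengths are in m, angles in rad, forces in N, time in s.
With the tool pointing down it reaches from about 0.225 to 0.875 m from the base axis. Payload 3.4 kg.
Tool frame: the origin (TCP) lies at the very end of the fingers, on their centre line; the grasp point (between the pads) lies 19 mm behind it; z points along the fingers, y is the line along which they close (so a half turn about z gives the same grasp; the last joint's range is limited). The gripper opens to 85 mm and grips with 20 to 120 N. Pads are 22 mm wide; open, the fingers measure 114 mm over their backs; the gripper's body (76 mm by 85 mm) begins 54 mm behind the grasp point. The pads swing forward as they close: fully open they stand 13 mm farther back than shut.
Start: joints at [1.108, 0.276, 1.505, -0, 1.361, -0.121], TCP at [0.193, 0.542, 0.231] pointing down, gripper open.
Joint ranges: [-2.89, 2.89], [-0.75, 2.08], [0.22, 2.7], [-1.18, 4.32], [0.11, 2.71], [-2.7, 2.7]. Speed limits (rad/s): [2.57, 2.57, 3.14, 3.14, 3.14, 3.14].

### API

Orientations are given as a unit quaternion [w, x, y, z].
In Python, from rig import manip, get_image, camera_info gives the robot as it stands. The module is installed in compiled form; this text tells all that it offers.
- The arm moves only by the shell command python3 -m crank 'ROWS' [FORCE]. ROWS is a JSON object of lists of equal length, an entry for each row: "translation": the shift along the tool's x, y, z in mm, a list of three; "roll": the turn about the tool's z in rad; "fingers": the opening, from 0 (shut) to 1 (fully open). A call has 1 to 8 rows; each row shifts and turns the commanded pose from where the row before left it, along the tool's axes as they then stand; what a row does not reach is not made up. A row lasts 1/10 s, in which the tool goes at most 50 mm and 8.59 degrees, less where a joint would pass 70% of its speed; a pose out of reach is approached as far as the arm can. A call is refused whole if a number of a shift passes 50 or a number of a turn 0.15, either way. A call with a gripper value outside its range is refused whole. The fingers move at their own pace and stop on an object; FORCE is the grip in N (left out, the last holds). Time passes only in rows, so rows that do not move let the fingers close. It gives the time, the measured TCP pose, the force, the opening and the grip force at its end, in the units of the state.
- manip.get_state(): the state, without advancing time (a new reading comes with each control period).
- get_image(name): name is "side" or "top" or "wrist"; returns the picture (480x640x3 uint8, blue, green, red); there is no depth.
- camera_info(name): a dict with "mtx" (3x3 intrinsics, pixels), "rvec" (rotation vector, rad) and "tvec" (3), from world to camera coordinates, as OpenCV has them. Camera axes: x right, y down, z forward; pixel columns grow to the right and rows downward; lengths in m; the calibration is good to about 2 mm. The wrist camera is an equidistant fisheye: a pixel r from the principal point sees the ray r / f radians off the axis. A picture is of the moment at which its call begins: read the wrist's pose just before it. camera_info takes no time and is no camera call; for the wrist camera it gives the pose at the moment of the call.
- manip.sign_off(): hands the job in; it is judged then, once.
The state is a dict: "clock": time; "qpos": joint angles; "qd": joint speeds; "effort": joint torques, N m; "position": TCP position; "ee_rot": TCP orientation; "contact_force": force on the tool from outside, world axes, zero at the start; "moment": the same for the moment, N m; "width": finger opening in m; "gripper_force": force on a finger pad.
Only numpy, scipy, OpenCV 4.12 (cv2) and the standard library are available. Lean on these libraries where they do the work, as an engineer would, in place of code of your own. Each camera call takes 0.05 s, during which the arm holds its last target. There are 200 camera calls.

## Working session

There is one attempt and no reset: what is moved stays moved. The work goes in short steps, Python scripts to look and compute and a shell command to move; the robot and the scene stay as the last step left them, time stands still between calls to the robot, and variables do not carry over. Pictures are saved under pics/ and viewed, at most 10 in all, crops included, and the job is handed in when it is done.

```bash
mkdir -p pics
python3 - <<'E'
from rig import manip,get_image,camera_info
import cv2
for n in("top","side"):
    cv2.imwrite(f"pics/{n}0.png",get_image(n)); c=camera_info(n); print(n,c)
s=manip.get_state();print(s)
E
```

```text
top {'mtx': array([[454.27423784,   0.        , 321.51584692],
       [  0.        , 454.27423784, 239.32229326],
       [  0.        ,   0.        ,   1.        ]]), 'rvec': array([ 2.15455349, -2.15999941,  0.16450474]), 'tvec': array([-0.03405275,  0.52093794,  1.21042332])}
side {'mtx': array([[575.41027947,   0.        , 316.35575697],
       [  0.        , 575.41027947, 243.51627939],
       [  0.        ,   0.        ,   1.        ]]), 'rvec': array([ 2.48451018,  0.25988363, -0.09288782]), 'tvec': array([-0.50001486, -0.05413937,  1.61510603])}
{'clock': 0.1, 'qpos': array([ 1.10796422e+00,  2.76515186e-01,  1.50598258e+00,  1.55808550e-05,
        1.36069309e+00, -1.21022891e-01]), 'qd': array([ 0.00056801, -0.00174908, -0.00485533,  0.00075329, -0.00080448,
       -0.00118669]), 'effort': array([ 1.89668674e-03, -4.17698300e+01, -2.46403295e+01, -2.10135472e-04,
        5.81883898e-03, -2.67603262e-06]), 'position': array([0.19254242, 0.54132035, 0.2305452 ]), 'ee_rot': array([-2.37276317e-04,  1.70075400e-01,  9.85430728e-01, -7.63101292e-04]), 'contact_force': array([-1.35614377,  0.25829042, -0.17347805]), 'moment': array([ 0.00323766,  0.0370602 , -0.01026451]), 'gripper_force': 0.0, 'width': 0.08561577061610734}
```

View pics/top0.png

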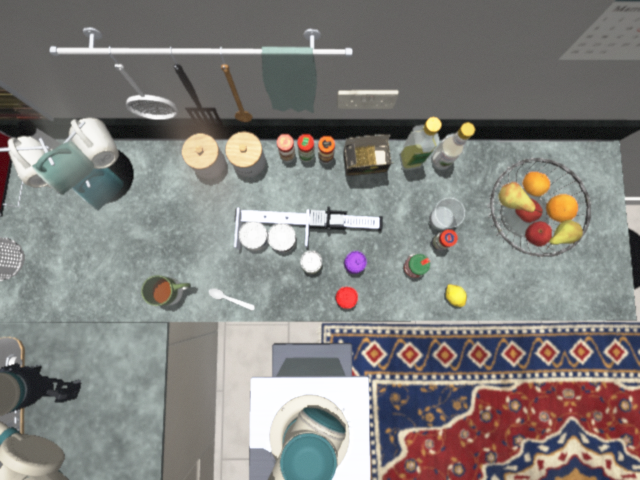

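View pics/side0.png

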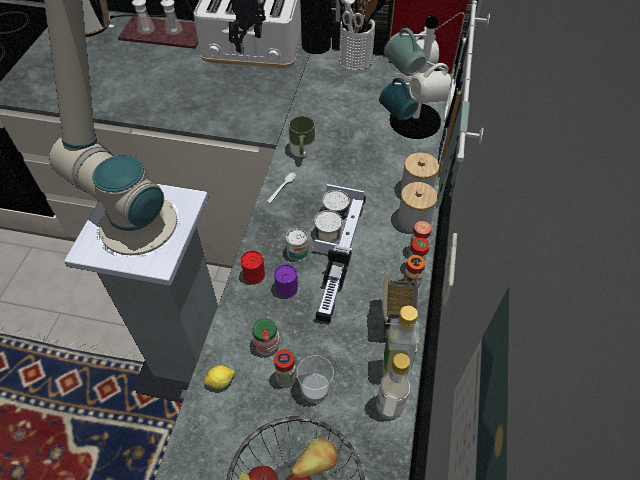

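The top view shows the organiser bar running from (240,216) to (381,222), with its end plate at the left. The wide tins are at (253,236) and (282,237), and the small white tin is at (311,262). The purple and red decoys are at (356,263) and (347,298). I'll zoom in on both views to localise these.

Run:
```python
import cv2,numpy as np
a=cv2.imread("pics/top0.png")[195:275,225:390]; b=cv2.imread("pics/side0.png")[175:330,270:380]
a=cv2.resize(a,None,fx=4.8,fy=4.8,interpolation=cv2.INTER_CUBIC);cv2.imwrite("pics/topc.png",a)
b=cv2.resize(b,None,fx=3.8,fy=3.8,interpolation=cv2.INTER_CUBIC);cv2.imwrite("pics/sidec.png",b)
```

```text
(no output)
```

View pics/topc.png

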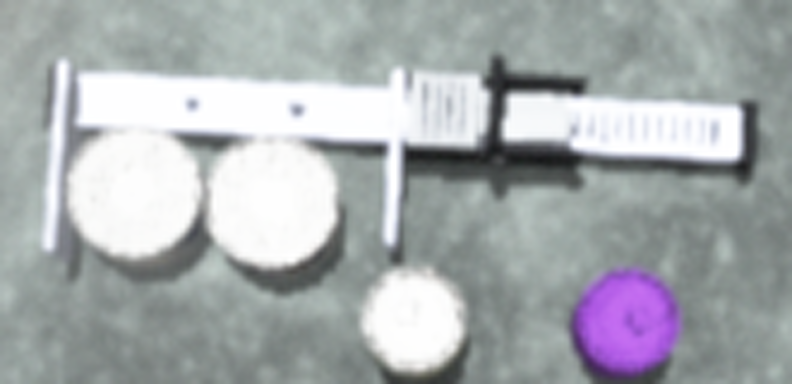

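View pics/sidec.png

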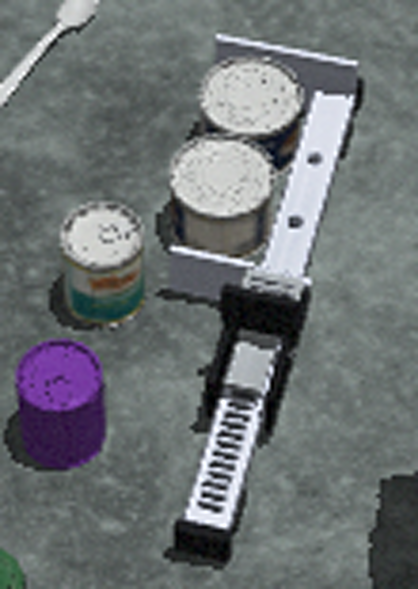

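In the crops, the pad's middle is at (446,110), the thumb wall at about x=497 and the jaw plate at about x=395. The small tin's top is at (414,320), and the bar axis runs from (75,99) to (745,132). The side crop shows the same layout.

```bash
cat > h.py <<'E'
import cv2,numpy as np
from rig import camera_info
def px2w(name,u,v,z):
    c=camera_info(name);R=cv2.Rodrigues(c["rvec"])[0];t=np.array(c["tvec"]).ravel()
    d=R.T@np.linalg.solve(c["mtx"],[u,v,1.]);o=-R.T@t
    return o+d*(z-o[2])/d[2]
E
python3 - <<'E'
from h import *
np.set_printoptions(precision=4,suppress=True)
T=lambda u,v,z:px2w("top",225+u/4.8-.4,195+v/4.8-.4,z)
S=lambda u,v,z:px2w("side",270+u/3.8-.4,175+v/3.8-.4,z)
print("cam",)
for n,f,u,v,z in[("barL",T,78,99,.032),("barR",T,742,132,.032),("plate back top",T,63,62,.065),("plate front",T,50,250,.065),("jaw back",T,398,70,.052),("jawfront",T,391,243,.052),("pad",T,446,110,.062),("wall",T,497,118,.096),("wall -x",T,497,182,.096),("wall +x",T,497,58,.096),("tin",T,414,320,.072),("rowa",T,134,195,.058),("rowb",T,272,203,.058),("purple",T,628,322,.072),
("S tin",S,103,232,.072),("S rowa",S,252,97,.058),("S rowb",S,222,176,.058),("S barfar-l",S,318,93,.032),("S barfar-r",S,355,95,.032),("S barnear-l",S,186,520,.032),("S barnear-r",S,230,528,.032)]: print(n,f(u,v,z))
E
```

```text
cam
barL [0.589  0.1875 0.032 ]
barR [ 0.5694 -0.1955  0.032 ]
plate back top [0.6038 0.1909 0.065 ]
plate front [0.4974 0.1958 0.065 ]
jaw back [0.6018 0.0028 0.052 ]
jawfront [0.5026 0.0067 0.052 ]
pad [ 0.5768 -0.0244  0.062 ]
wall [ 0.566 -0.052  0.096]
wall -x [ 0.5305 -0.0519  0.096 ]
wall +x [ 0.5994 -0.0522  0.096 ]
tin [ 0.4573 -0.0064  0.072 ]
rowa [0.5292 0.1507 0.058 ]
rowb [0.5246 0.0734 0.058 ]
purple [ 0.456  -0.1245  0.072 ]
S tin [ 0.4597 -0.0022  0.072 ]
S rowa [0.5345 0.1514 0.058 ]
S rowb [0.5277 0.0743 0.058 ]
S barfar-l [0.578  0.1879 0.032 ]
S barfar-r [0.6053 0.1916 0.032 ]
S barnear-l [ 0.5572 -0.1895  0.032 ]
S barnear-r [ 0.5861 -0.1895  0.032 ]
```

```bash
P='import sys;print(sys.stdin.read()[:600])'
python3 -m crank '{"translation":[[0,0,0],[0,0,0],[-20,-27,0],[-20,-27,0],[-20,-27,0],[-20,-27,0],[-20,-27,0],[-20,-27,0]],"roll":[-0.146,-0.146,0,0,0,0,0,0],"fingers":[0,0,0,0,0,0,0,0]}' 30
python3 -m crank '{"translation":[[-20,-27,0],[-20,-27,0],[-20,-27,0],[-20,-27,0],[-20,-27,0],[-20,-27,0],[-20,-27,0],[-20,-27,0]],"roll":[0,0,0,0,0,0,0,0],"fingers":[0,0,0,0,0,0,0,0]}'
python3 -m crank '{"translation":[[-20,-27,0],[-20,-27,0],[-20,-27,0],[-20,-27,0],[-20,-27,0],[0,0,0],[0,0,0],[0,0,0]],"roll":[0,0,0,0,0,0,0,0],"fingers":[0,0,0,0,0,0,0,0]}'
```

```text
clock: 0.9
position: [0.3048, 0.3726, 0.231]
ee_rot: [-0.0, 0.025, 1.0, -0.0]
contact_force: [1.4, 0.4, 0.6]
width: 0.0
gripper_force: 0.0
clock: 1.7
position: [0.4539, 0.149, 0.231]
ee_rot: [-0.0, 0.025, 1.0, 0.0]
contact_force: [-0.3, 0.6, 0.4]
width: 0.0001
gripper_force: 0.0
clock: 2.5
position: [0.5459, 0.0112, 0.2309]
ee_rot: [-0.001, 0.025, 1.0, 0.0]
contact_force: [0.3, -0.1, 1.1]
width: 0.0
gripper_force: 0.0
```

```bash
python3 -m crank '{"translation":[[-17,-18,0],[-16,-17,0],[0,0,30],[0,0,30],[0,0,30],[0,0,20],[0,0,0],[0,0,0]],"roll":[0,0,0,0,0,0,0,0],"fingers":[0,0,0,0,0,0,0,0]}'
python3 - <<'E'
from rig import get_image,camera_info
import cv2,numpy as np
c=camera_info("wrist");im=get_image("wrist")
R=cv2.Rodrigues(c["rvec"])[0];t=np.ravel(c["tvec"])
print(c)
o=np.array([.578,-.001,0]);th=-.05;x=np.array([np.cos(th),np.sin(th),0]);y=np.array([-np.sin(th),np.cos(th),0])
def pr(p):
    q=R@p+t;r=np.hypot(q[0],q[1]);a=np.arctan2(r,q[2]);K=c["mtx"];return K[0,2]+K[0,0]*a*q[0]/r,K[1,2]+K[1,1]*a*q[1]/r
z=np.array([0,0,1.])
pad=np.array([.577,-.0244,.062])
for s1 in(-1,1):
  for s2 in(-1,1):
    u=pr(pad+s1*.021*x+s2*.020*y);cv2.circle(im,(int(u[0]),int(u[1])),3,(0,0,255),1)
    u=pr(o+s1*.015*x+(-.203*s2)*y+.032*z);cv2.circle(im,(int(u[0]),int(u[1])),3,(255,0,0),1)
for p in [(-.093,.187,.065),(-.119,-.0095,.072)]:
    u=pr(o+p[0]*x+p[1]*y+p[2]*z);cv2.circle(im,(int(u[0]),int(u[1])),4,(0,255,0),1)
cv2.imwrite("pics/w1.png",im)
E
```

```text
clock: 3.3
position: [0.5778, -0.0252, 0.1218]
ee_rot: [0.0, 0.024, 1.0, 0.0]
contact_force: [0.8, 0.3, 0.5]
width: -0.0001
gripper_force: 0.0
{'mtx': array([[371.64829954,   0.        , 317.40423494],
       [  0.        , 371.64829954, 238.07253366],
       [  0.        ,   0.        ,   1.        ]]), 'rvec': array([-2.11269758, -2.01330914, -0.29255985]), 'tvec': array([-0.00198239, -0.56070512,  0.10940839])}
```

View pics/w1.png

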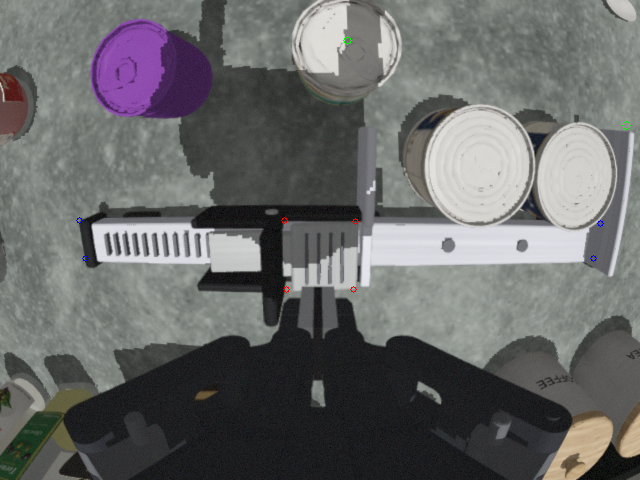

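The projected model fits the picture well: the pad spans (291–357, 222–290) and the bar ends line up. I'll descend onto the pad next.

```bash
python3 -m crank '{"translation":[[0,0,25],[0,0,25],[0,0,5],[0,0,0],[0,0,3],[0,0,2],[0,0,2],[0,0,0]],"roll":[0,0,0,0,0,0,0,0],"fingers":[0,0,0,0,0,0,0,0]}'
python3 -m crank '{"translation":[[0,0,2],[0,0,2],[0,0,0],[0,0,0]],"roll":[0,0,0,0],"fingers":[0,0,0,0]}'
```

```text
clock: 4.15
position: [0.5786, -0.0262, 0.0599]
ee_rot: [0.001, 0.025, 1.0, -0.0]
contact_force: [0.3, 0.6, 2.6]
width: -0.0001
gripper_force: 0.7
clock: 4.55
position: [0.5787, -0.0254, 0.0564]
ee_rot: [0.001, 0.025, 1.0, 0.001]
contact_force: [-0.4, 1.7, 6.9]
width: -0.0
gripper_force: 3.2
```

```bash
python3 -m crank '{"translation":[[0,0,1],[0,0,1],[0,0,0],[0,-4,0],[0,-4,0],[0,-4,0],[0,-4,0],[0,0,0]],"roll":[0,0,0,0,0,0,0,0],"fingers":[0,0,0,0,0,0,0,0]}'
```

```text
clock: 5.35
position: [0.5779, -0.042, 0.0558]
ee_rot: [0.001, 0.025, 1.0, 0.0]
contact_force: [-2.5, 1.8, 14.6]
width: 0.0003
gripper_force: 6.9
```

```bash
python3 -m crank '{"translation":[[0,-5,0],[0,-5,0],[0,-5,0],[0,-5,0],[0,-5,0],[0,-5,0],[0,-5,0],[0,0,0]],"roll":[0,0,0,0,0,0,0,0],"fingers":[0,0,0,0,0,0,0,0]}'
python3 - <<'E'
from rig import get_image
import cv2
cv2.imwrite("pics/w2.png",get_image("wrist"))
E
```

```text
clock: 6.15
position: [0.5761, -0.0773, 0.0558]
ee_rot: [0.001, 0.025, 1.0, -0.0]
contact_force: [-3.1, 0.6, 14.3]
width: 0.0003
gripper_force: 6.9
```

View pics/w2.png

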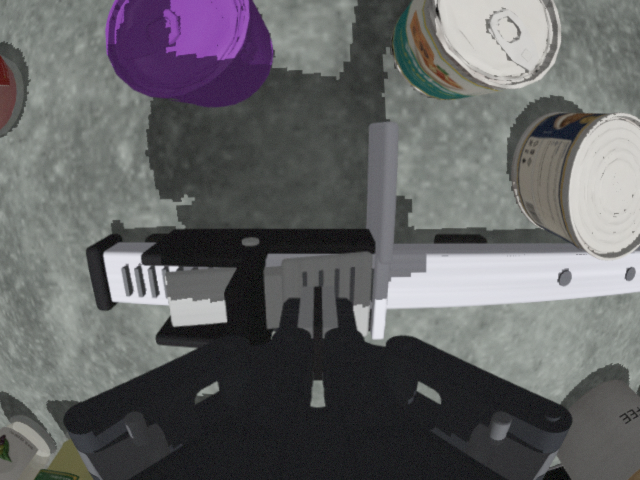

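The picture shows the stop sliding with the finger, with the jaw at (380,230) and the wide tins left in place. I'll keep pushing.

```bash
python3 -m crank '{"translation":[[0,-5,0],[0,-5,0],[0,-5,0],[0,-5,0],[0,-5,0],[0,-5,0],[0,-3,0],[0,0,0]],"roll":[0,0,0,0,0,0,0,0],"fingers":[0,0,0,0,0,0,0,0]}'
python3 -m crank '{"translation":[[0,-3,0],[0,-3,0],[0,-3,0],[0,-2,0],[0,0,0]],"roll":[0,0,0,0,0],"fingers":[0,0,0,0,0]}'
```

```text
clock: 7.0
position: [0.5744, -0.1082, 0.0558]
ee_rot: [0.001, 0.026, 1.0, 0.002]
contact_force: [-2.7, 7.5, 14.6]
width: 0.0003
gripper_force: 8.1
clock: 7.5
position: [0.5743, -0.1106, 0.0567]
ee_rot: [0.001, 0.028, 1.0, 0.009]
contact_force: [0.1, 28.5, 24.0]
width: -0.0
gripper_force: 14.6
```

```bash
python3 -m crank '{"translation":[[0,5,0],[0,4,0],[0,0,-20],[0,0,-40],[-0,0,-40],[0,0,0],[0,0,0],[0,0,0]],"roll":[0,0,0,0,0,0,0,0],"fingers":[0,0,0,0,0,0,0,0]}'
python3 - <<'E'
from rig import get_image
from h import *
im=get_image("wrist");c=camera_info("wrist")
R=cv2.Rodrigues(c["rvec"])[0];t=np.ravel(c["tvec"])
o=np.array([.578,-.001,0]);th=-.05;M=np.array([[np.cos(th),-np.sin(th),0],[np.sin(th),np.cos(th),0],[0,0,1]])
def pr(p):
    q=R@(o+M@np.array(p))+t;r=np.hypot(q[0],q[1]);a=np.arctan2(r,q[2]);K=c["mtx"];return int(K[0,2]+K[0,0]*a*q[0]/r),int(K[1,2]+K[1,1]*a*q[1]/r)
for p,col in [((-.077,-.080,.052),(0,0,255)),((-.03,-.080,.052),(0,0,255)),((-.015,-.203,.032),(255,0,0)),((.015,-.203,.032),(255,0,0)),((-.119,-.0095,.072),(0,255,0))]: cv2.circle(im,pr(p),3,col,1);print(pr(p))
cv2.imwrite("pics/w3.png",im)
E
```

```text
clock: 8.3
position: [0.5726, -0.1117, 0.152]
ee_rot: [-0.001, 0.025, 1.0, 0.0]
contact_force: [-0.4, 0.8, -0.1]
width: -0.0004
gripper_force: 0.0
(366, 124)
(364, 195)
(195, 211)
(198, 249)
(480, 65)
```

View pics/w3.png

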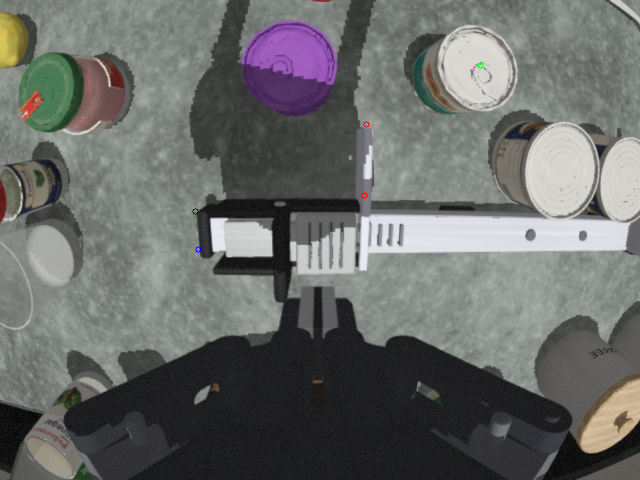

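The stop has stalled at the end of the bar: the jaw is at (366,128) and the carriage's arms reach the end cap at about (205,235). The tin's top is at (478,68), close to the predicted (480,65). Next I'll move behind the tin and measure the stop from above.

```bash
python3 -m crank '{"translation":[[30,17,0],[30,17,0],[30,17,0],[30,17,0],[30,17,0],[30,16,0],[0,0,0],[0,0,0]],"roll":[0,0,0,0,0,0,0,0],"fingers":[0.5,0.5,0.5,0.5,0.5,0.5,0.5,0.5]}'
python3 - <<'E'
from rig import get_image
import cv2
im=get_image("top");cv2.imwrite("pics/top1.png",im)
a=[cv2.resize(i[195:275,225:390],None,fx=4.8,fy=4.8,interpolation=cv2.INTER_CUBIC)[:290] for i in(cv2.imread("pics/top0.png"),im)]
cv2.imwrite("pics/cmp.png",cv2.vconcat(a))
E
```

```text
clock: 9.15
position: [0.3981, -0.0018, 0.1525]
ee_rot: [-0.001, 0.024, 1.0, 0.0]
contact_force: [-0.2, 0.6, -0.3]
width: 0.0426
gripper_force: 0.0
```

View pics/cmp.png

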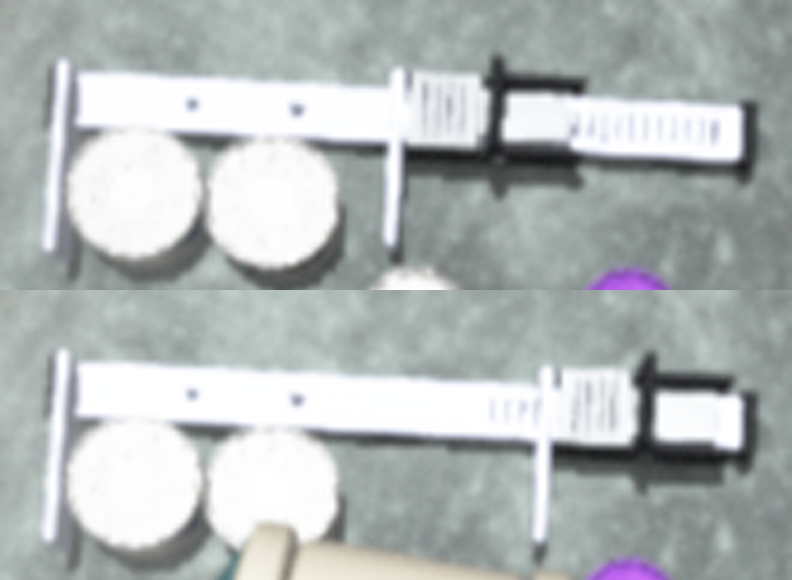

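Run:
```python
from h import *
T=lambda u,v,z:px2w("top",225+u/4.8-.4,195+v/4.8-.4,z)
y=np.array([.05,.9987,0])
for n,a in [("plate",T(50,250,.065)),("plate b",T(63,62,.065)),("jaw",T(540,250,.052)),("jaw b",T(547,80,.052)),("jaw0",T(391,243,.052)),("jaw0 b",T(398,70,.052)),("wall0",T(497,118,.096)),("wall1",T(648,118,.096)),("barcapend",T(757,135,.032))]: print(n,a.round(4),(a@y).round(4))
```

```text
plate [0.4974 0.1958 0.065 ] 0.2204
plate b [0.6038 0.1909 0.065 ] 0.2208
jaw [ 0.4985 -0.0772  0.052 ] -0.0522
jaw b [ 0.596 -0.082  0.052] -0.0521
jaw0 [0.5026 0.0067 0.052 ] 0.0318
jaw0 b [0.6018 0.0028 0.052 ] 0.0329
wall0 [ 0.566 -0.052  0.096] -0.0237
wall1 [ 0.5659 -0.1348  0.096 ] -0.1063
barcapend [ 0.5676 -0.2042  0.032 ] -0.1755
```

The plate-to-jaw distance measures 272.8 mm against 273 mm expected, so the stop is fully back. I'll go down behind the tin and push it in.

```bash
python3 -m crank '{"translation":[[0,0,40],[0,0,40],[0,0,35],[0,0,13],[0,0,0],[-10,0,0],[-10,0,0],[0,0,0]],"roll":[0,0,0,0,0,0,0,0],"fingers":[0.5,0.5,0.5,0.5,0.5,0.5,0.5,0.5]}'
python3 -m crank '{"translation":[[-5,0,0],[-6,0,0],[-6,0,0],[-6,0,0],[-6,0,0],[-6,0,0],[-6,0,0],[0,0,0]],"roll":[0,0,0,0,0,0,0,0],"fingers":[0.5,0.5,0.5,0.5,0.5,0.5,0.5,0.5]}'
python3 -c "
from rig import get_image
import cv2
im=get_image('wrist');cv2.imwrite('pics/w4.png',im)"
```

```text
clock: 10.0
position: [0.4232, -0.0039, 0.0266]
ee_rot: [0.003, 0.025, 1.0, -0.0]
contact_force: [-0.6, -1.0, -0.1]
width: 0.0427
gripper_force: 0.0
clock: 10.8
position: [0.4618, -0.0054, 0.0254]
ee_rot: [0.001, 0.025, 1.0, -0.0]
contact_force: [0.2, -1.0, 0.5]
width: 0.0426
gripper_force: 0.2
```

View pics/w4.png

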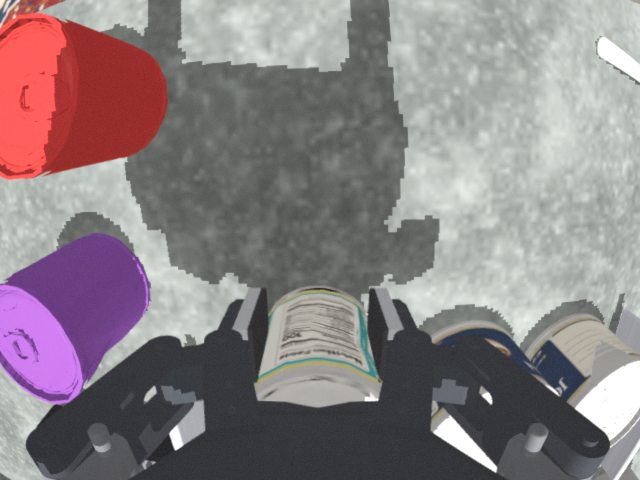

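The tin is upright and cradled between the fingers at (318,330). I'll keep pushing and drift slightly away from the wide tin.

```bash
python3 -m crank '{"translation":[[-5,-2,0],[-5,-2,0],[-5,-2,0],[-5,-2,0],[-5,-2,0],[-5,-1,0],[-4,0,0],[0,0,0]],"roll":[0,0,0,0,0,0,0,0],"fingers":[0.5,0.5,0.5,0.5,0.5,0.5,0.5,0.5]}'
python3 -m crank '{"translation":[[-3,0,0],[-2,0,0],[0,0,0]],"roll":[0,0,0],"fingers":[0.5,0.5,0.5]}'
```

```text
clock: 11.65
position: [0.4944, -0.0181, 0.0254]
ee_rot: [0.001, 0.025, 1.0, -0.0]
contact_force: [-0.1, 0.1, -0.3]
width: 0.043
gripper_force: 0.0
clock: 11.95
position: [0.4985, -0.0181, 0.0253]
ee_rot: [0.0, 0.025, 1.0, 0.0]
contact_force: [-0.0, 0.9, -0.0]
width: 0.0428
gripper_force: 0.4
```

```bash
python3 -m crank '{"translation":[[-2,0,0],[-2,0,0],[0,0,0]],"roll":[0,0,0],"fingers":[0.5,0.5,0.5]}'
python3 -m crank '{"translation":[[-2,0,0],[-1,0,0],[0,0,0]],"roll":[0,0,0],"fingers":[0.5,0.5,0.5]}'
python3 -m crank '{"translation":[[-2,0,0],[-1,0,0],[0,0,0]],"roll":[0,0,0],"fingers":[0.5,0.5,0.5]}'
```

```text
clock: 12.25
position: [0.5027, -0.0183, 0.0253]
ee_rot: [0.0, 0.025, 1.0, 0.0]
contact_force: [-1.1, 0.5, -0.2]
width: 0.0423
gripper_force: 0.5
clock: 12.55
position: [0.5056, -0.0185, 0.0253]
ee_rot: [0.0, 0.025, 1.0, 0.0]
contact_force: [-1.2, 0.1, 1.2]
width: 0.0424
gripper_force: 0.5
clock: 12.85
position: [0.5059, -0.0185, 0.0251]
ee_rot: [-0.002, 0.025, 1.0, 0.0]
contact_force: [-6.3, 0.1, 4.1]
width: 0.0425
gripper_force: 3.6
```

Force rises as the tin stops against the bar. I'll back straight out, lift and check.

```bash
python3 -m crank '{"translation":[[3,0,0],[10,0,0],[25,0,0],[25,0,0],[0,0,-40],[0,0,-45],[0,0,-45],[0,0,-20]],"roll":[0,0,0,0,0,0,0,0],"fingers":[0.5,0.5,0.5,0.5,0.5,0.5,0.5,0.5]}'
python3 -m crank '{"translation":[[30,30,0],[10,40,0],[0,40,0],[0,40,0],[0,40,0],[0,0,0],[0,0,0]],"roll":[0,0,0,0,0,0,0],"fingers":[0.5,0.5,0.5,0.5,0.5,0.5,0.5]}'
python3 - <<'E'
from rig import get_image
import cv2
a=cv2.resize(get_image("top")[195:275,225:390],None,fx=4.8,fy=4.8,interpolation=cv2.INTER_CUBIC)
b=get_image("side");cv2.imwrite("pics/side2.png",b)
b=cv2.resize(b[190:300,240:380],None,fx=2,fy=2,interpolation=cv2.INTER_CUBIC)
a=cv2.copyMakeBorder(cv2.vconcat([a,cv2.copyMakeBorder(b,0,0,0,a.shape[1]-b.shape[1],cv2.BORDER_CONSTANT)]),0,0,0,0,0);print(a.shape)
cv2.imwrite("pics/fin.png",a[:600])
E
```

```text
clock: 13.65
position: [0.4476, -0.0159, 0.1796]
ee_rot: [0.004, 0.025, 1.0, -0.001]
contact_force: [1.3, -0.0, -0.2]
width: 0.0425
gripper_force: 0.0
clock: 14.35
position: [0.4146, 0.1767, 0.1752]
ee_rot: [0.0, 0.024, 1.0, -0.0]
contact_force: [-0.6, 0.3, -0.0]
width: 0.0429
gripper_force: 0.0
(604, 792, 3)
```

View pics/fin.png

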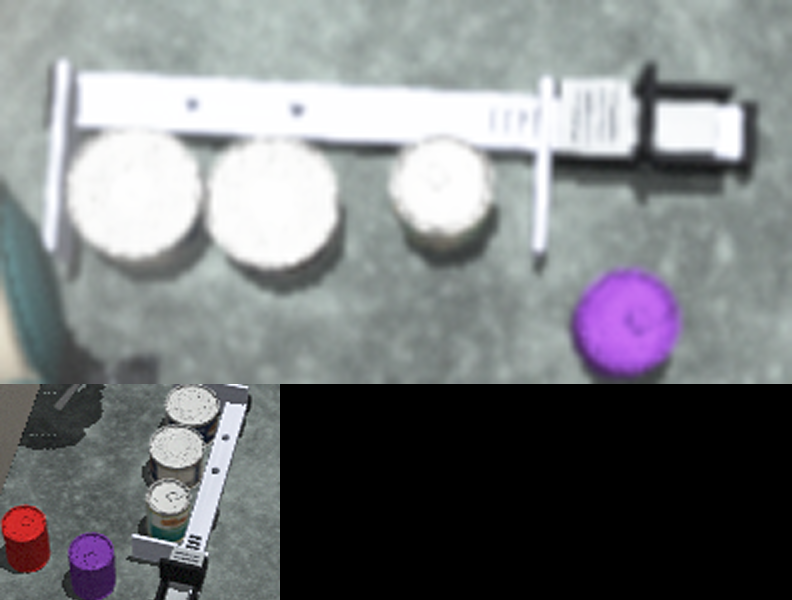

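The small tin stands upright in the gap at (443,187), against the bar. The wide tins have not moved, and the stop is fully back.

```bash
python3 -c "
from rig import manip
print(manip.sign_off())"
```

```text
the job is handed in; nothing more can be done
None
```

The job is done and handed in at about 14 s: the stop is fully back, the small tin stands upright in the gap against the bar, and the two wide tins and the other things I could see in the camera views were left in place.

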